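Fresh bottle from the partitioned carton into the bottle stand

ROBOT

A 6-joint arm with a two-finger parallel gripper is mounted at the origin on a cart in front of the work surface, level with it; the furniture and walls round the work are solid. World frame = base frame: x ahead of the robot, y to its left, z up, the work surface at z = 0. Lengths are in m, angles in rad, forces in N, time in s.
With the tool pointing down it reaches from about 0.25 to 0.725 m from the base axis. Payload 4 kg.
Tool frame: the origin (TCP) lies on the centre line of the jaws, within the pads' length; the fingertips stand 17 mm ahead of it and the grasp point (between the pads) lies 2 mm behind it; z points along the fingers, y is the line along which they close (so a half turn about z gives the same grasp; the last joint's range is limited). The gripper opens to 85 mm and grips with 20 to 120 N. Pads are 22 mm wide; open, the fingers measure 114 mm over their backs; the gripper's body (76 mm by 85 mm) begins 54 mm behind the grasp point. The pads swing forward as they close: fully open they stand 13 mm farther back than shut.
Start: joints at [0, 0.241, 0.005, 1.335, 0, 1.571], TCP at [0.5, -0, 0.248] pointing down, gripper open.
Joint ranges: [-2.72, 2.72], [-1.05, 1.87], [-1.09, 1.28], [-1.99, 2.15], [-1.42, 1.44], [-3.14, 3.14]. Speed limits (rad/s): [2.79, 2.79, 3.14, 3.14, 3.14, 3.14].

INTERFACE

Orientations are given as a unit quaternion [x, y, z, w].
In Python, from workcell import get_obs, imaging, order gives the robot as it stands.
- The arm moves only by the tool apply_moves, never from a script. Its argument "targets" is a list that holds one entry, the list of rows, each a list of 5 numbers: the shift along the world's x, y, z in units of 40 mm (1.0 is 40 mm), then the turn about the world's z in degrees, then the gripper command: -1 is shut, 1 is fully open, values between are in proportion. In form: [[[dx, dy, dz, turn, fingers], ...]]. A call has 1 to 8 rows; each row shifts and turns the commanded pose from where the row before left it; what a row does not reach is not made up. A row lasts 1/12 s, in which the tool goes at most 41.7 mm and 7.16 degrees, less where a joint would pass 70% of its speed; a pose out of reach is approached as far as the arm can. A call is refused whole if a number of a shift passes 1 or a number of a turn 7.16, either way. A call with a gripper value outside its range is refused whole. The fingers move at their own pace and stop on an object; the grip force is fixed at half the most. Time passes only in rows, so rows that do not move let the fingers close. It gives the time, the measured TCP pose, the force, the opening and the grip force at its end, in the units of the state.
- get_obs(): the state, without advancing time (a new reading comes with each control period).
- imaging.camera(name): name is "scene" or "side" or "wrist"; returns (picture, depth): 400x640x3 uint8, blue, green, red; 400x640 float32, m along the optical axis (not along the pixel's ray), 0 where there is no reading.
- imaging.get_calibration(name): a dict with "camera_matrix" (3x3 intrinsics, pixels), "eye" and "rotation" of the camera in the world; the wrist camera has in their place "hand_eye" (4x4, takes a point from camera to tool coordinates, whose origin is the TCP and whose axes are the flange's). Camera axes: x right, y down, z forward; pixel columns grow to the right and rows downward; lengths in m; the calibration is good to about 2 mm. A picture is of the moment at which its call begins: read the wrist's pose just before it. get_calibration takes no time and is no camera call.
- order.job_done(): hands the job in; it is judged then, once.
The state is a dict: "clock": time; "joint_pos": joint angles; "joint_vel": joint speeds; "tau": joint torques, N m; "eef_pos": TCP position; "tool_rot": TCP orientation; "ft_force": force on the tool from outside, world axes, zero at the start; "ft_torque": the same for the moment, N m; "grip_width": finger opening in m; "grasp_force": force on a finger pad.
Only numpy, scipy, OpenCV 4.12 (cv2) and the standard library are available. Lean on these libraries where they do the work, as an engineer would, in place of code of your own. Each camera call takes 0.05 s, during which the arm holds its last target. There are 200 camera calls.

TASK

Take the tall narrow-necked bottle out of its cell in the partitioned carton (the rear top flap is taped down over it, so you must reach in at a slant) and stand it upright on the bench clear of the carton, letting go of it. Then take it again by its cap, push its neck through the sprung gate of the bottle stand until the gate has snapped shut behind it, and leave the bottle standing upright on the stand's base plate with its neck back in the seat of the fork. Leave the short bottle standing in its cell, and do not shift or knock over the beaker, the tape roll or the small white carton nearby.

Things in the scene. Friction and masses are not known exactly. Their poses are not given: they have to be found in the camera images.
- carton: open cardboard carton, fixed, 203 x 271 x 266 mm (x, y, z). Origin: centre of its underside; x points from its torn-open front to its rear wall, y left, z up. Floor and walls 4 mm. Front wall 85 mm high (torn edge to 88); side walls 85 mm high up to x = 34 mm, then sloping up to z = 262 at x = 62 mm and 262 high from there to the rear
- partition_top (a point): crossing point of the carton's two partition walls (3 mm thick, in the carton's planes x = 0 and y = 0), at their top edge, 79 mm above the carton's underside, 75 above its floor. They make 4 cells, each 96 mm along x and 130 along y, centred at x = +-49.5, y = +-66.5 mm. The front cells are empty; each rear cell holds one bottle
- flap_edge (a point): middle of the free front edge, at the underside, of the carton's rear top flap. The flap is level, rigid and taped down, 4 mm thick, as wide as the carton; it covers carton x = 37.5 to 101.5 mm at z = 262 to 266 mm, so it overhangs the axis of what stands in a rear cell
- bottle: tall narrow-necked brown bottle, round, 60 mm diameter, 160 mm tall, about 0.3 kg. Origin: centre of its underside; z: its axis, to the cap. Straight body to z = 80 mm, shoulder to 104, neck of 24 mm diameter from 104 to 132 (collar of 29 mm from 127 to 131), black cap of 40 mm diameter from 132 to 160. Starts upright in a rear cell within 8 mm (x) and 6 mm (y) of its centre
- bottle_neck (a point): point on the bottle's axis in the middle of its neck, 118 mm above its underside
- cap: the tall bottle's black ribbed cap, screwed tight, 40 mm diameter, 28 mm high. Origin: its centre, on the bottle's axis, 146 mm above the bottle's underside
- short_bottle: the short brown bottle with a broad shoulder and blue cap, 60 mm diameter, 131 mm tall, in the other rear cell of the carton; it stays there. Origin: centre of its underside
- stand: metal bottle stand, fixed. Origin: centre of its underside; x: the direction in which a bottle is pushed in, y left, z up. Level base plate x = -75 to 85, y = -65 to 65 mm, top at z = 8 mm. At x = 64 a rod of 12 mm diameter up to z = 132 with a boss (x = 52 to 76, up to z = 129) carries the level two-pronged fork, z = 120 to 128 mm (hinge lugs at the mouth up to 132)
- fork_mouth (a point): middle of the fork's mouth, stand x = -28, y = 0, at the fork's mid height z = 124 mm. The mouth is 33 mm wide from y = -16 (hinge eye) to y = +17 (nose); slanted lead-ins before it reach to x = -57 mm, 50 mm apart. Behind it the slot is 38 mm wide and narrows in a rubber V to the seat. Only the bottle's neck fits in, not its cap or body
- neck_seat (a point): where the bottle's axis is with its neck at the end of the fork's slot: stand x = 12, y = 0, 40 mm behind fork_mouth, at z = 124 mm, 116 above the top of the base plate. Axes as the stand's
- gate (a joint): sprung steel gate across the fork's mouth, rad. Turns about an upright pin at stand x = -26, y = -21 mm; 0 = shut (along +y, tip at y = +6), grows swinging inwards to 1.45 (along +x); it cannot swing outwards. Spring 0.07 N m shut, 0.16 N m open: a neck is pushed through with about 3 to 7 N and the gate snaps shut behind it when the bottle's axis is within about 5 mm of the seat
- gate_tip (a point): free end of the gate, at the fork's mid height
- beaker: bystander: plastic beaker, 72 x 81 x 85 mm, left of the stand. Origin: centre of its underside
- tape_roll: bystander: roll of paper tape lying flat, 82 mm diameter, 18 mm high, in front of the carton. Origin: centre of its underside
- filter_box: bystander: small white carton, 50 x 52 x 85 mm, right of the carton. Origin: centre of its underside

How it is judged:
By the outcome, as a careful person would: the job done as asked, in the order asked, and still so for the second after the job is handed in, with the robot touching nothing.
It also fails if it takes over 64 s, if anything falls off the work surface, if the arm or the gripper's body presses on something with over 40 N, if the wrist force passes 120 N, or if a joint passes its speed limit or range.

## Working session

There is one attempt and no reset: what is moved stays moved. The work goes in short steps, Python scripts to look and compute and a tool call to move; the robot and the scene stay as the last step left them, time stands still between calls to the robot, and variables do not carry over. Pictures are saved under pics/ and viewed, at most 10 in all, crops included, and the job is handed in when it is done.

Besides the shell and the picture viewer there is one more tool, called after ">>>" in YAML: its name, and indented under it one key for each argument. apply_moves: Moves the arm, as the interface text tells. Its arguments: {"type":"object","properties":{"targets":{"type":"array","items":{"type":"array","items":{"type":"array","items":{"type":"number"}}}}},"required":["targets"]}

```bash
ls; mkdir -p pics; cat > h.py <<'E'
import numpy as np,cv2
from workcell import get_obs,imaging,order
from scipy.spatial.transform import Rotation as R
def cam(n):
    o=get_obs(); im,d=imaging.camera(n); c=imaging.get_calibration(n); K=np.array(c["camera_matrix"])
    if n=="wrist":
        H=np.array(c["hand_eye"]); T=np.eye(4); T[:3,:3]=R.from_quat(o["tool_rot"]).as_matrix(); T[:3,3]=o["eef_pos"]; T=T@H
    else:
        T=np.eye(4); T[:3,:3]=np.array(c["rotation"]); T[:3,3]=c["eye"]
    v,u=np.mgrid[:400,:640]
    P=np.stack([(u-K[0,2])/K[0,0]*d,(v-K[1,2])/K[1,1]*d,d],-1)@T[:3,:3].T+T[:3,3]
    P[d==0]=np.nan
    return im,d,P,K,T
E
python3 - <<'E'
from h import *
o=get_obs();print({k:np.round(v,3).tolist() for k,v in o.items()})
ims=[]
for n in("scene","side"):
    im,d,P,K,T=cam(n);ims.append(im);print(n,K[0,0],T.round(3).tolist());np.savez(""+n,im=im,P=P,K=K,T=T)
cv2.imwrite("pics/a.png",ims[0]);cv2.imwrite("pics/b.png",ims[1])
E
```

```text
pics
{'clock': 0.0, 'joint_pos': [0.0, 0.241, 0.004, 1.335, -0.0, 1.571], 'joint_vel': [-0.0, 0.001, 0.001, -0.0, 0.001, 0.001], 'tau': [0.001, -37.232, 25.241, 0.017, 0.0, 0.0], 'eef_pos': [0.499, 0.0, 0.247], 'tool_rot': [0.707, 0.707, -0.001, -0.001], 'ft_force': [-0.017, 0.025, -0.603], 'ft_torque': [0.009, 0.053, -0.01], 'grasp_force': 0.0, 'grip_width': 0.085}Traceback (most recent call last):
  File "<stdin>", line 5, in <module>
  File "h.py", line 9, in cam
    T=np.eye(4); T[:3,:3]=np.array(c["rotation"]); T[:3,3]=c["eye"]
                 ~^^^^^^^
ValueError: could not broadcast input array from shape (4,) into shape (3,3)
```

```bash
sed -i 's/np.array(c\["rotation"\])/R.from_quat(c["rotation"]).as_matrix()/' h.py
python3 - <<'E'
from h import *
for n in("scene","side"):
    im,d,P,K,T=cam(n);print(n,K[0,0],T.round(3).tolist());np.savez(""+n,im=im,P=P,K=K,T=T)
    cv2.imwrite(f"pics/{n}0.png",im)
    g=P[(d>0)];print(np.nanpercentile(g,[5,50,95],axis=0).round(3).tolist())
E
```

```text
scene 469.0203308470469 [[0.87, -0.343, 0.353, -0.184], [-0.492, -0.627, 0.604, -1.194], [0.014, -0.699, -0.715, 1.568], [0.0, 0.0, 0.0, 1.0]]
[[-0.626, -0.844, -0.751], [0.498, 0.236, 0.009], [2.232, 0.606, 0.738]]
side 384.39495154785294 [[0.952, 0.266, -0.149, 0.672], [0.305, -0.829, 0.47, -0.563], [0.001, -0.493, -0.87, 1.241], [0.0, 0.0, 0.0, 1.0]]
[[-1.082, -0.567, -0.753], [0.494, 0.043, -0.0], [1.497, 0.601, 0.659]]
```

View pics/scene0.png

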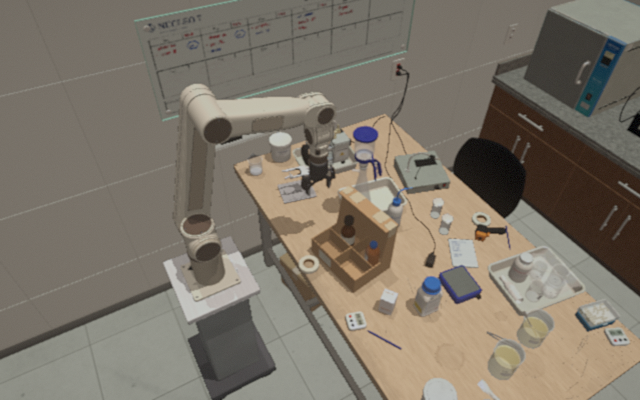

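View pics/side0.png

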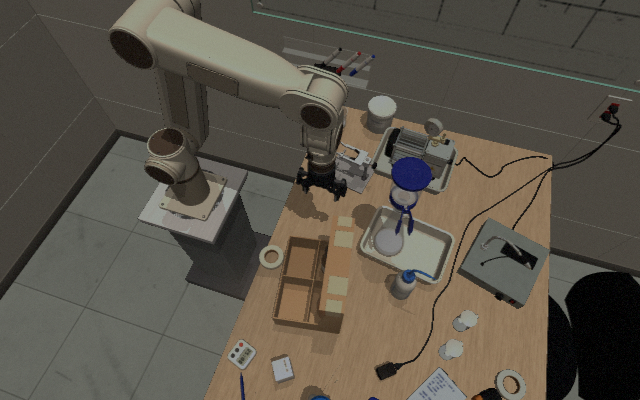

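```bash
python3 - <<'E'
from h import *
for n in("scene","side"):
    f=np.load(n+".npz");im=f["im"];P=f["P"]
    hsv=cv2.cvtColor(im,cv2.COLOR_BGR2HSV)
    Z=P[...,2];X=P[...,0];Y=P[...,1]
    roi=(X>.2)&(X<.95)&(Y<.6)&(Y>-.6)
    print("==",n)
    def rect(m,name):
        k,lab,st,_=cv2.connectedComponentsWithStats(m.astype(np.uint8))
        for i in range(1,k):
            if st[i,4]<25: continue
            p=P[lab==i]
            (c,s,a)=cv2.minAreaRect((p[:,:2]*1000).astype(np.float32))
            print(name,st[i,:5].tolist(),np.round(c,0),np.round(s,0),round(a,1),"z",np.nanpercentile(p[:,2],[5,50,95]).round(3))
    rect(roi&(abs(Z-.265)<.006)&(Y<.15),"flap")
    for lo,hi in((.07,.1),(.155,.175),(.125,.145),(.11,.13),(.012,.024),(.005,.012)):
        rect(roi&(Z>lo)&(Z<hi),f"z{lo}-{hi}")
E
```

```text
== scene
flap [339, 186, 60, 47, 763] [ 610. -193.] [ 71. 279.] 9.7 z [0.262 0.267 0.27 ]
z0.07-0.1 [253, 139, 16, 8, 32] [500. 593.] [13. 83.] 89.7 z [0.071 0.082 0.098]
z0.07-0.1 [271, 144, 20, 10, 83] [563. 494.] [52. 96.] 65.4 z [0.072 0.085 0.098]
z0.07-0.1 [328, 147, 22, 12, 105] [805. 336.] [129.  35.] 1.1 z [0.072 0.087 0.098]
z0.07-0.1 [301, 149, 9, 14, 38] [642. 390.] [82. 10.] 88.8 z [0.072 0.085 0.099]
z0.07-0.1 [248, 153, 15, 13, 81] [420. 487.] [77. 76.] 21.5 z [0.071 0.08  0.089]
z0.07-0.1 [387, 210, 16, 9, 72] [ 799. -148.] [34. 64.] 51.6 z [0.073 0.086 0.099]
z0.07-0.1 [312, 218, 81, 64, 773] [ 541. -204.] [212. 281.] 9.6 z [0.071 0.081 0.096]
z0.07-0.1 [341, 226, 15, 14, 93] [ 566. -138.] [47. 58.] 48.2 z [0.072 0.089 0.099]
z0.07-0.1 [365, 247, 16, 13, 98] [ 594. -279.] [42. 59.] 46.0 z [0.072 0.088 0.099]
z0.07-0.1 [380, 288, 18, 19, 202] [ 537. -477.] [58. 52.] 36.0 z [0.073 0.085 0.091]
z0.07-0.1 [416, 292, 27, 15, 125] [ 655. -565.] [45. 93.] 51.8 z [0.071 0.086 0.098]
z0.155-0.175 [232, 133, 33, 12, 78] [418. 560.] [ 48. 169.] 89.7 z [0.162 0.169 0.174]
z0.155
[... 7751 characters left out ...]
17 0.022]
z0.012-0.024 [393, 363, 13, 8, 52] [ 854. -359.] [38. 18.] 41.2 z [0.015 0.019 0.023]
z0.005-0.012 [335, 155, 40, 38, 573] [531. 263.] [130. 164.] 78.5 z [0.005 0.008 0.011]
z0.005-0.012 [413, 227, 14, 10, 25] [832.  95.] [14. 50.] 77.5 z [0.005 0.007 0.011]
z0.005-0.012 [434, 236, 13, 12, 30] [911.  77.] [24. 44.] 71.9 z [0.005 0.009 0.011]
z0.005-0.012 [290, 249, 11, 15, 32] [ 447. -127.] [17. 58.] 45.6 z [0.005 0.006 0.008]
z0.005-0.012 [403, 356, 15, 8, 28] [ 886. -335.] [49.  8.] 40.1 z [0.006 0.008 0.012]
z0.005-0.012 [240, 374, 5, 26, 60] [ 433. -553.] [ 8. 67.] 29.0 z [0.005 0.007 0.01 ]
z0.005-0.012 [407, 376, 24, 24, 208] [ 936. -408.] [96. 35.] 57.2 z [0.005 0.008 0.011]
```

```bash
python3 - <<'E'
from h import *
a=cv2.resize(np.load("scene.npz")["im"][130:300,230:420],None,fx=2.6,fy=2.6,interpolation=2)
b=cv2.resize(np.load("side.npz")["im"][130:340,230:390],None,fx=2.1,fy=2.1,interpolation=2)
h=max(a.shape[0],b.shape[0]);c=np.zeros((h,800,3),np.uint8);c[:a.shape[0],:a.shape[1]]=a;w=min(800-a.shape[1],b.shape[1]);c[:b.shape[0],a.shape[1]:a.shape[1]+w]=b[:,:w]
cv2.imwrite("pics/c.png",c)
E
```

```text
(no output)
```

View pics/c.png

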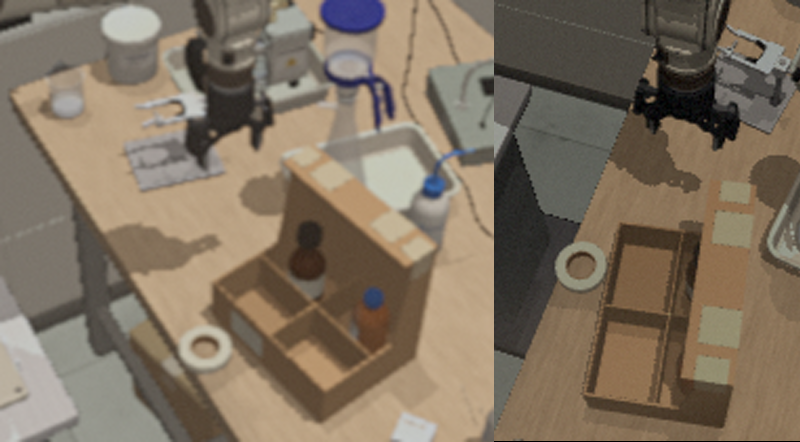

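>>> apply_moves:
  targets:
    - [[0.2, 0, 0.5, 7, 1], [0.2, 0, 0.5, 7, 1], [0.2, 0, 0.5, 7, 1], [0.2, 0, 0.5, 7, 1], [0.2, 0, 0.5, 7, 1], [0.2, 0, 0.5, 7, 1], [0.2, 0, 0.5, 7, 1], [0.2, 0, 0.5, 7, 1]]

```text
clock: 0.82
eef_pos: [0.5641, -0.0, 0.4089]
tool_rot: [0.289, 0.957, -0.0, -0.0]
ft_force: [1.2, -0.1, -1.5]
grip_width: 0.0853
grasp_force: 0.0
```

```bash
cat > s.py <<'E'
from h import *
o=get_obs();M=R.from_quat(o["tool_rot"]).as_matrix();z=M[:,2];y=M[:,1]
print("t",round(o["clock"],2),"tcp",o["eef_pos"].round(4) if hasattr(o["eef_pos"],'round') else np.round(o["eef_pos"],4),"z",z.round(3),"y",y.round(3),"tilt",np.degrees(np.arccos(-z[2])).round(1),"q",np.round(o["joint_pos"],3),"F",np.round(o["ft_force"],1),"w",o["grip_width"],o["grasp_force"])
E
python3 s.py
```

```text
t 0.82 tcp [ 0.5641 -0.      0.4089] z [-0.001 -0.    -1.   ] y [ 0.554  0.832 -0.   ] tilt 0.0 q [-0.     0.386  0.621  1.807 -0.     0.587] F [ 1.2 -0.1 -1.5] w 0.08534156819455364 0.0
```

>>> apply_moves:
  targets:
    - [[0.5, 0, 0.6, 7, 1], [0.5, 0, 0.6, 7, 1], [0.5, 0, 0.6, 7, 1], [0.5, 0, 0.6, 7, 1], [0.5, 0, 0.6, 6, 1], [0.5, 0, 0.6, 0, 1], [0.5, 0, 0.6, 0, 1], [0.5, 0, 0.6, 0, 1]]

```text
clock: 1.48
eef_pos: [0.6193, 0.0001, 0.5062]
tool_rot: [0.028, 0.999, 0.003, 0.043]
ft_force: [-1.3, 0.2, 0.2]
grip_width: 0.0854
grasp_force: 0.0
```

```bash
python3 s.py
```

```text
t 1.48 tcp [6.193e-01 1.000e-04 5.062e-01] z [ 0.086  0.004 -0.996] y [0.055 0.998 0.009] tilt 4.9 q [-2.000e-03  6.110e-01  1.275e+00  2.150e+00  4.000e-03  5.400e-02] F [-1.3  0.2  0.2] w 0.08537980893975658 0.0
```

>>> apply_moves:
  targets:
    - [[-0.2, 0, 0.8, 0, 1], [-0.2, 0, 0.8, 0, 1], [-0.2, 0, 0.8, 0, 1], [-0.2, 0, 0.8, 0, 1], [-0.3, 0, 0.8, 0, 1], [-0.3, 0, 0.8, 0, 1], [-0.3, 0, 0.8, 0, 1], [-0.3, 0, 0.8, 0, 1]]

```text
clock: 2.15
eef_pos: [0.5467, 0.0007, 0.6347]
tool_rot: [0.028, 0.988, 0.006, 0.152]
ft_force: [0.4, 0.0, 0.1]
grip_width: 0.0854
grasp_force: 0.0
```

```bash
python3 s.py
```

```text
t 2.15 tcp [0.5467 0.0007 0.6347] z [ 0.301  0.004 -0.954] y [0.053 0.998 0.021] tilt 17.5 q [-1.000e-03  3.910e-01  1.275e+00  2.149e+00  4.000e-03  5.600e-02] F [0.4 0.  0.1] w 0.08540172319009429 0.0
```

>>> apply_moves:
  targets:
    - [[-0.6, 0, 0.8, 0, 1], [-0.6, 0, 0.8, 0, 1], [-0.6, 0, 0.8, 0, 1], [-0.6, 0, 0.8, 0, 1], [-0.6, 0, 0.7, 0, 1], [-0.6, 0, 0.7, 0, 1], [-0.6, 0, 0.7, 0, 1], [-0.6, 0, 0.7, 0, 1]]

```text
clock: 2.82
eef_pos: [0.4302, 0.0016, 0.7593]
tool_rot: [0.027, 0.961, 0.01, 0.276]
ft_force: [-0.2, -0.4, 0.7]
grip_width: 0.0856
grasp_force: 0.0
```

```bash
python3 s.py
```

```text
t 2.82 tcp [0.4302 0.0016 0.7593] z [ 0.531  0.004 -0.848] y [0.047 0.998 0.034] tilt 32.1 q [2.000e-03 1.370e-01 1.275e+00 2.150e+00 3.000e-03 5.900e-02] F [-0.2 -0.4  0.7] w 0.08561767556684904 0.0
```

>>> apply_moves:
  targets:
    - [[-0.7, 0, 0.65, 0, 1], [-0.7, 0, 0.65, 0, 1], [-0.7, 0, 0.65, 0, 1], [-0.7, 0, 0.6, 0, 1], [-0.7, 0, 0.6, 0, 1], [-0.7, 0, 0.6, 0, 1], [0, 0, -0.8, 0, 0.5], [0, 0, -0.8, 0, 0.5]]

```text
clock: 3.48
eef_pos: [0.3277, 0.0022, 0.7972]
tool_rot: [0.026, 0.929, 0.013, 0.369]
ft_force: [0.8, -0.2, 0.9]
grip_width: 0.0647
grasp_force: 0.0
```

```bash
python3 s.py
```

```text
t 3.48 tcp [0.3277 0.0022 0.7972] z [ 0.686  0.004 -0.727] y [0.039 0.998 0.043] tilt 43.3 q [ 0.007 -0.208  0.913  1.935 -0.     0.063] F [ 0.8 -0.2  0.9] w 0.06474728190407512 0.0
```

>>> apply_moves:
  targets:
    - [[0.2, -0.3, -0.9, 3, 0.5], [0.2, -0.3, -0.9, 3, 0.5], [0.2, -0.3, -0.9, 3, 0.5], [0.2, -0.3, -0.9, 0, 0.5], [0.2, -0.3, -0.9, 0, 0.5], [0.2, -0.3, -0.9, 0, 0.5], [0.2, -0.3, -0.9, 0, 0.5], [0.2, -0.3, -0.9, 0, 0.5]]

```text
clock: 4.15
eef_pos: [0.3941, -0.092, 0.5093]
tool_rot: [-0.044, 0.931, 0.037, 0.36]
ft_force: [0.9, 0.4, 0.3]
grip_width: 0.0642
grasp_force: 0.0
```

```bash
python3 s.py
```

```text
t 4.15 tcp [ 0.3941 -0.092   0.5093] z [ 0.668  0.101 -0.738] y [-0.108  0.993  0.038] tilt 42.5 q [-0.538 -0.413 -0.146  1.222  0.443 -0.489] F [0.9 0.4 0.3] w 0.0642404810094601 0.0
```

>>> apply_moves:
  targets:
    - [[0.1, -0.25, -0.8, 1, 0.5], [0.1, -0.25, -0.8, 0, 0.5], [0.1, -0.25, -0.8, 0, 0.5], [0.1, -0.25, -0.8, 0, 0.5], [0.1, -0.25, -0.8, 0, 0.5], [0.1, -0.25, -0.6, 0, 0.5], [0, 0, 0, 0, 0.5], [0, 0, 0, 0, 0.5]]

```text
clock: 4.82
eef_pos: [0.4189, -0.1518, 0.3252]
tool_rot: [-0.052, 0.931, 0.042, 0.358]
ft_force: [0.3, -0.3, 0.8]
grip_width: 0.0643
grasp_force: 0.0
```

```bash
python3 s.py; python3 - <<'E'
from h import *
im,d,P,K,T=cam("wrist");np.savez("wr",im=im,P=P,K=K,T=T,d=d);cv2.imwrite("pics/w1.png",im)
s2,_,_,_,_=cam("scene")
E
```

```text
t 4.82 tcp [ 0.4189 -0.1518  0.3252] z [ 0.662  0.115 -0.74 ] y [-0.126  0.991  0.041] tilt 42.2 q [-0.679 -0.285 -0.537  0.78   0.53  -0.64 ] F [ 0.3 -0.3  0.8] w 0.06429246409409682 0.0
```

View pics/w1.png

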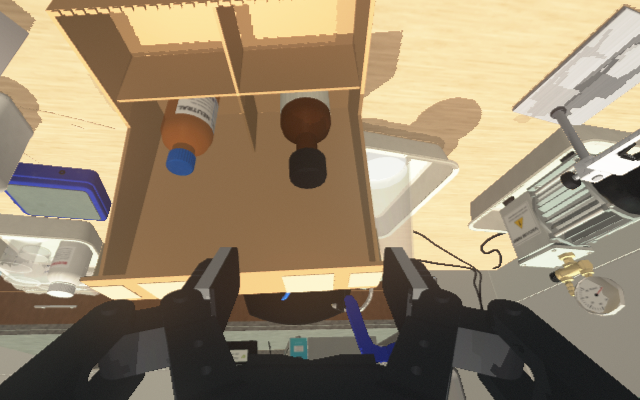

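```bash
python3 - <<'E'
from h import *
f=np.load("wr.npz");im=f["im"];P=f["P"];T=f["T"];K=f["K"]
sub=np.zeros(im.shape[:2],bool);sub[130:195,280:335]=1
m=sub&(im.max(2)<75)
p=P[m];p=p[~np.isnan(p[:,0])]
print(len(p),np.percentile(p,[2,50,98],axis=0).round(4).tolist())
top=p[p[:,2]>np.percentile(p[:,2],97)-.004];print("top",len(top),top.mean(0).round(4),np.ptp(top,axis=0).round(4))
side=p[(p[:,2]<.158)&(p[:,2]>.138)]
# circle fit r=20mm
from scipy.optimize import least_squares
r=least_squares(lambda c:np.hypot(side[:,0]-c[0],side[:,1]-c[1])-.02,[.575,-.13],loss="soft_l1",f_scale=.002);print("cap",r.x.round(4),len(side),np.abs(r.fun).mean())
# flap edge & partition top
fl=P[(abs(P[...,2]-.264)<.004)&(P[...,0]<.75)&(P[...,1]<-.03)&(P[...,1]>-.38)]
c=cv2.minAreaRect((fl[:,:2]*1000).astype(np.float32));print("flap",c)
# tool frame pos of cap
E
```

```text
1844 [[0.5524, -0.1501, 0.0973], [0.5622, -0.1316, 0.1513], [0.5855, -0.1107, 0.1643]]
top 659 [ 0.5689 -0.1305  0.1634] [0.0381 0.0373 0.0047]
cap [ 0.5727 -0.13  ] 537 0.0005407131049050161
flap ((669.0343017578125, -186.3592987060547), (192.81817626953125, 272.2729187011719), 8.885467529296875)
```

>>> apply_moves:
  targets:
    - [[0.48, 0.07, -0.55, 0, 0.5], [0.48, 0.07, -0.55, 0, 0.5], [0.48, 0.07, -0.55, 0, 0.5], [0.48, 0.07, -0.55, 0, 0.5], [0.48, 0.07, -0.55, 0, 0.5], [0.48, 0.07, -0.55, 0, 0.5], [0.48, 0.07, -0.55, 0, 0.5], [0, 0, 0, 0, 0.5]]

```text
clock: 5.58
eef_pos: [0.5558, -0.1311, 0.1685]
tool_rot: [-0.053, 0.932, 0.043, 0.357]
ft_force: [-0.3, -0.2, 0.1]
grip_width: 0.0642
grasp_force: 0.0
```

```bash
python3 s.py; python3 - <<'E'
from h import *
im,d,P,K,T=cam("wrist");cv2.imwrite("pics/w2.png",im)
E
```

```text
t 5.58 tcp [ 0.5558 -0.1311  0.1685] z [ 0.66   0.118 -0.742] y [-0.13   0.991  0.042] tilt 42.1 q [-0.423  0.115 -0.661  0.154  0.388 -0.407] F [-0.3 -0.2  0.1] w 0.0642181447677812 0.0
```

View pics/w2.png

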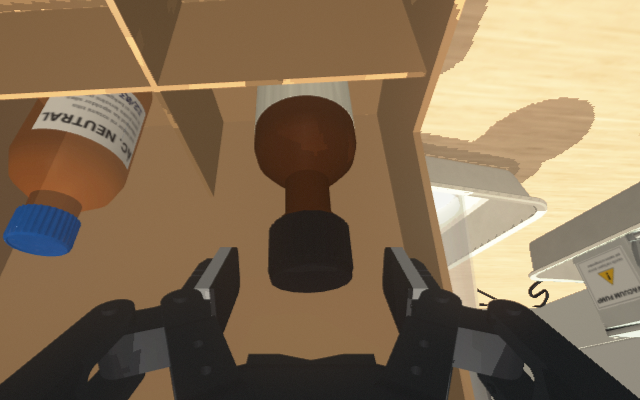

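>>> apply_moves:
  targets:
    - [[0.43, 0.03, -0.49, 0, 0.5], [0, 0, 0, 0, 0.5], [0, 0, 0, 0, -1], [0, 0, 0, 0, -1], [0, 0, 0, 0, -1], [0, 0, 0, 0, -1], [0, 0, 0, 0, -1], [0, 0, 0.1, 0, -1]]

```text
clock: 6.3
eef_pos: [0.5702, -0.1314, 0.1548]
tool_rot: [-0.052, 0.932, 0.042, 0.357]
ft_force: [-0.5, 0.5, -3.0]
grip_width: 0.0375
grasp_force: 60.2
```

```bash
python3 s.py
```

```text
t 6.3 tcp [ 0.5702 -0.1314  0.1548] z [ 0.661  0.115 -0.742] y [-0.127  0.991  0.041] tilt 42.1 q [-0.407  0.162 -0.654  0.107  0.376 -0.391] F [-0.5  0.5 -3. ] w 0.037519938261537086 60.20164489746094
```

>>> apply_moves:
  targets:
    - [[-0.05, -0.01, 0.25, 0, -1], [-0.05, -0.01, 0.25, 0, -1], [-0.05, -0.01, 0.25, 0, -1], [-0.05, -0.01, 0.25, 0, -1], [-0.05, 0, 0.25, 0, -1], [0, 0, 0.25, 0, -1], [0, 0, 0.25, 0, -1], [0, 0, 0.25, 0, -1]]

```text
clock: 6.97
eef_pos: [0.5591, -0.1325, 0.2334]
tool_rot: [-0.052, 0.932, 0.043, 0.355]
ft_force: [0.2, -0.3, -3.3]
grip_width: 0.0374
grasp_force: 60.3
```

```bash
python3 s.py; python3 - <<'E'
from h import *
im,d,P,K,T=cam("wrist");im2,d2,P2,_,_=cam("scene")
cv2.imwrite("pics/w3.png",np.hstack([cv2.resize(im,(480,300)),cv2.resize(im2[150:290,270:420],(320,300))]))
E
```

```text
t 6.97 tcp [ 0.5591 -0.1325  0.2334] z [ 0.658  0.116 -0.744] y [-0.127  0.991  0.043] tilt 42.0 q [-0.421  0.025 -0.55   0.356  0.384 -0.403] F [ 0.2 -0.3 -3.3] w 0.03739633208029733 60.338698625564575
```

View pics/w3.png

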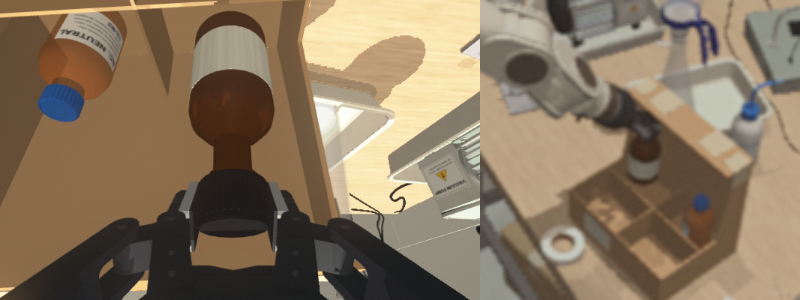

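>>> apply_moves:
  targets:
    - [[-0.6, -0.1, 0.1, 0, -1], [-0.6, -0.1, 0.3, 0, -1], [-0.6, -0.1, 0.6, 0, -1], [0, 0.5, 0, -3, -1], [0, 0.6, 0, -3, -1], [0, 0.7, 0, -3, -1], [0, 0.7, 0, -3, -1], [0, 0.7, 0, -3, -1]]

```text
clock: 7.73
eef_pos: [0.4868, -0.0166, 0.2729]
tool_rot: [0.072, 0.931, -0.006, 0.359]
ft_force: [1.0, -0.0, -3.4]
grip_width: 0.0371
grasp_force: 61.3
```

>>> apply_moves:
  targets:
    - [[0.2, 0.6, 0, -3, -1], [0.2, 0.5, 0, -3, -1], [0.2, 0.5, 0, 0, -1], [0.2, 0.4, 0, 0, -1], [0.2, 0.2, 0, 0, -1], [0, 0, 0, 0, -1], [0, 0, 0, 0, -1]]

```text
clock: 8.32
eef_pos: [0.5283, 0.071, 0.2732]
tool_rot: [0.118, 0.926, -0.024, 0.358]
ft_force: [0.2, -0.0, -2.7]
grip_width: 0.0372
grasp_force: 61.3
```

```bash
python3 s.py; python3 - <<'E'
from h import *
for n in("scene","side"):
    im,d,P,K,T=cam(n);np.savez(n+"2",im=im,P=P,K=K,T=T)
cv2.imwrite("pics/s4.png",cv2.resize(im[100:260,260:400],(700,800))[:600])
E
```

```text
t 8.32 tcp [0.5283 0.071  0.2732] z [ 0.657 -0.13  -0.743] y [0.236 0.971 0.039] tilt 42.0 q [ 0.308 -0.124 -0.579  0.448 -0.328  0.446] F [ 0.2 -0.  -2.7] w 0.03722693297039452 61.27291560173035
```

```bash
python3 - <<'E'
from h import *
for n in("scene2","side2"):
    f=np.load(n+".npz");P=f["P"];im=f["im"]
    m=(np.hypot(P[...,0]-.52,P[...,1]-.071)<.05)&(P[...,2]>.06)&(P[...,2]<.26)
    p=P[m];print(n,len(p),"zmin",np.percentile(p[:,2],[0,2]).round(4),"pix",np.argwhere(m).min(0),np.argwhere(m).max(0))
    for z in np.arange(.1,.25,.02):
        q=p[abs(p[:,2]-z)<.01]
        if len(q)>4: print(round(z,2),len(q),q.mean(0).round(4)[:2],np.ptp(q,axis=0)[:2].round(3))
im=np.load("side2.npz")["im"];a=np.load("scene2.npz")["im"]
cv2.imwrite("pics/s4.png",np.hstack([cv2.resize(im[130:250,270:390],(400,400)),cv2.resize(a[120:240,270:390],(400,400))]))
E
```

```text
scene2 295 zmin [0.1271 0.1317] pix [178 310] [201 323]
0.12 6 [0.5169 0.0579] [0.039 0.03 ]
0.14 37 [0.5208 0.0522] [0.058 0.044]
0.16 45 [0.5214 0.0508] [0.057 0.043]
0.18 51 [0.5206 0.0528] [0.055 0.037]
0.2 52 [0.5219 0.0536] [0.06 0.06]
0.22 80 [0.5251 0.0595] [0.051 0.054]
0.24 22 [0.5237 0.0639] [0.032 0.023]
side2 394 zmin [0.1246 0.1293] pix [179 327] [204 346]
0.12 12 [0.5377 0.0502] [0.051 0.027]
0.14 43 [0.5329 0.0467] [0.058 0.027]
0.16 51 [0.5342 0.0465] [0.053 0.032]
0.18 55 [0.5343 0.0464] [0.054 0.028]
0.2 79 [0.5333 0.0493] [0.058 0.049]
0.22 138 [0.5323 0.0572] [0.054 0.049]
0.24 12 [0.5332 0.0584] [0.016 0.008]
```

View pics/s4.png

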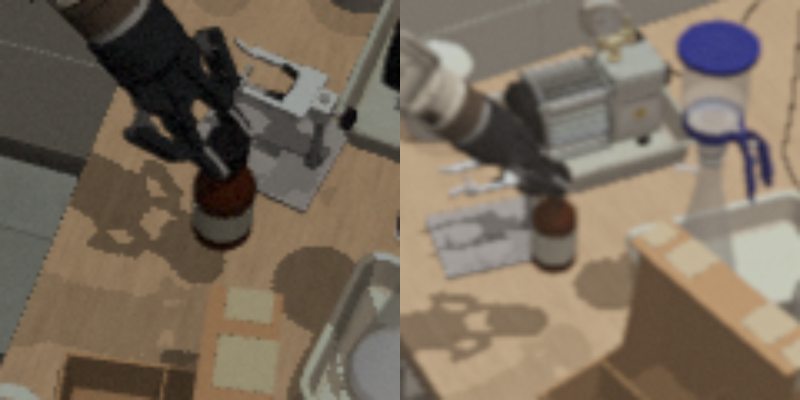

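>>> apply_moves:
  targets:
    - [[0, 0, -0.4, 0, -1], [0, 0, -0.6, 0, -1], [0, 0, -0.6, 0, -1], [0, 0, -0.6, 0, -1], [0, 0, -0.5, 0, -1], [0, 0, -0.2, 0, -1], [0, 0, 0, 0, -1], [0, 0, 0, 0, -1]]

```text
clock: 9.08
eef_pos: [0.5284, 0.07, 0.1582]
tool_rot: [0.119, 0.926, -0.024, 0.358]
ft_force: [0.9, 0.0, -2.5]
grip_width: 0.0376
grasp_force: 61.3
```

>>> apply_moves:
  targets:
    - [[0, 0, -0.05, 0, -1], [0, 0, -0.05, 0, -1], [0, 0, 0, 0, -1]]

```text
clock: 9.33
eef_pos: [0.5293, 0.0712, 0.1555]
tool_rot: [0.119, 0.925, -0.023, 0.36]
ft_force: [0.4, 0.6, -3.7]
grip_width: 0.0374
grasp_force: 61.3
```

>>> apply_moves:
  targets:
    - [[0, 0, -0.05, 0, -1], [0, 0, -0.05, 0, -1], [0, 0, -0.05, 0, -1], [0, 0, 0, 0, -1]]

```text
clock: 9.67
eef_pos: [0.5298, 0.0714, 0.1496]
tool_rot: [0.118, 0.925, -0.024, 0.36]
ft_force: [-1.8, -0.3, 1.2]
grip_width: 0.0372
grasp_force: 61.9
```

>>> apply_moves:
  targets:
    - [[0, 0, -0.05, 0, -1], [0, 0, 0, 0, -1]]

```text
clock: 9.83
eef_pos: [0.5312, 0.0713, 0.1496]
tool_rot: [0.119, 0.924, -0.024, 0.362]
ft_force: [-3.9, -0.4, 9.9]
grip_width: 0.0374
grasp_force: 63.0
```

>>> apply_moves:
  targets:
    - [[0, 0, 0.05, 0, 0.5], [0, 0, 0, 0, 0.5], [0, 0, 0, 0, 0.5], [0, 0, 0, 0, 0.5], [-0.4, 0.08, 0.45, 0, 0.5], [-0.4, 0.08, 0.45, 0, 0.5], [0, 0, 0, 0, 0.5], [0, 0, 0, 0, 0.5]]

```text
clock: 10.5
eef_pos: [0.4973, 0.0781, 0.1858]
tool_rot: [0.118, 0.925, -0.023, 0.36]
ft_force: [0.6, -0.3, -0.5]
grip_width: 0.0638
grasp_force: 0.0
```

```bash
python3 s.py; python3 - <<'E'
from h import *
from scipy.optimize import least_squares
im,d,P,K,T=cam("wrist");cv2.imwrite("pics/w5.png",im)
ims,_,Q,_,_=cam("side")
for nm,p in(("wrist",P),("side",Q)):
    p=p.reshape(-1,3);p=p[np.hypot(p[:,0]-.527,p[:,1]-.071)<.06]
    for lo,hi,r in((.015,.075,.03),(.136,.158,.02)):
        s=p[(p[:,2]>lo)&(p[:,2]<hi)]
        if len(s)>20:
            q=least_squares(lambda c:np.hypot(s[:,0]-c[0],s[:,1]-c[1])-r,[.527,.071],loss="soft_l1",f_scale=.002);print(nm,lo,len(s),q.x.round(4))
E
```

```text
t 10.5 tcp [0.4973 0.0781 0.1858] z [ 0.661 -0.128 -0.739] y [0.235 0.971 0.043] tilt 42.3 q [ 0.357 -0.062 -0.793  0.179 -0.358  0.487] F [ 0.6 -0.3 -0.5] w 0.0637995245298515 0.0
wrist 0.015 4781 [0.5314 0.0732]
wrist 0.136 2684 [0.5318 0.0732]
side 0.015 92 [0.5297 0.0726]
side 0.136 71 [0.5296 0.0725]
```

View pics/w5.png

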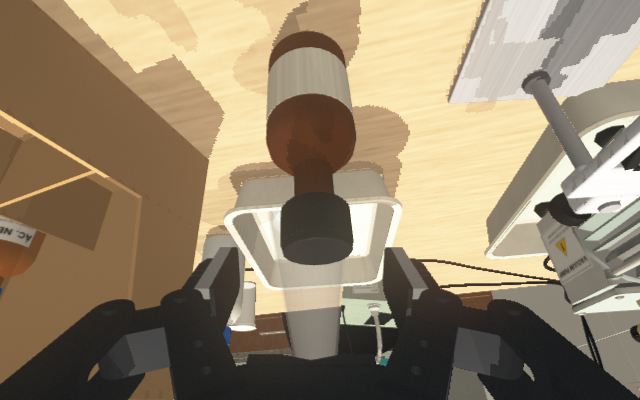

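>>> apply_moves:
  targets:
    - [[0.42, -0.06, -0.42, 0, 0.5], [0.42, -0.06, -0.42, 0, 0.5], [0, 0, 0, 0, 0.5], [0, 0, 0, 0, -1], [0, 0, 0, 0, -1], [0, 0, 0, 0, -1], [0, 0, 0, 0, -1], [0, 0, 0, 0, -1]]

```text
clock: 11.27
eef_pos: [0.5297, 0.0729, 0.1509]
tool_rot: [0.118, 0.926, -0.024, 0.359]
ft_force: [-0.2, -0.5, -2.9]
grip_width: 0.0369
grasp_force: 60.1
```

```bash
python3 s.py
```

```text
t 11.27 tcp [0.5297 0.0729 0.1509] z [ 0.658 -0.128 -0.742] y [0.235 0.971 0.041] tilt 42.1 q [ 0.311  0.066 -0.789  0.046 -0.33   0.449] F [-0.2 -0.5 -2.9] w 0.03693165212911312 60.07519841194153
```

>>> apply_moves:
  targets:
    - [[0, 0, 0.5, 0, -1], [0, 0, 0.9, 0, -1], [0, 0, 0.9, 0, -1], [-0.2, 0.3, 0.8, 0, -1], [-0.4, 0.7, 0.4, 0, -1], [-0.4, 0.8, 0, 0, -1], [-0.4, 0.8, 0, 0, -1], [-0.4, 0.8, 0, 0, -1]]

```text
clock: 11.93
eef_pos: [0.4571, 0.2097, 0.2922]
tool_rot: [0.119, 0.925, -0.023, 0.36]
ft_force: [1.0, -0.2, -2.5]
grip_width: 0.037
grasp_force: 61.3
```

>>> apply_moves:
  targets:
    - [[-0.4, 0.8, 0, 0, -1], [-0.4, 0.7, 0, 0, -1], [-0.3, 0.4, 0, 0, -1], [0, 0, 0, 0, -1], [0, 0, 0, 0, -1]]

```text
clock: 12.35
eef_pos: [0.4135, 0.286, 0.2909]
tool_rot: [0.117, 0.926, -0.023, 0.359]
ft_force: [-0.3, 1.0, -2.4]
grip_width: 0.0372
grasp_force: 61.3
```

```bash
python3 s.py; python3 - <<'E'
from h import *
from scipy.optimize import least_squares
im,d,P,K,T=cam("wrist");np.savez("wr6",im=im,P=P)
sc,_,S,_,_=cam("scene");sd,_,Q,_,_=cam("side");np.savez("sd6",im=sd,P=Q);np.savez("sc6",im=sc,P=S)
for nm,p in(("wrist",P),("scene",S),("side",Q)):
    p=p.reshape(-1,3)
    s=p[(abs(p[:,0]-.53)<.13)&(abs(p[:,1]-.262)<.1)]
    b=s[(abs(s[:,2]-.008)<.0045)];f=s[(abs(s[:,2]-.126)<.006)]
    for t,q in(("base",b),("fork",f)):
        if len(q)>20: c=cv2.minAreaRect((q[:,:2]*1000).astype(np.float32));print(nm,t,len(q),np.round(c[0],1),np.round(c[1],1),round(c[2],1))
cv2.imwrite("pics/w6.png",np.hstack([cv2.resize(im,(480,300)),cv2.resize(sd[120:210,300:396],(320,300),interpolation=2)]))
E
```

```text
t 12.35 tcp [0.4135 0.286  0.2909] z [ 0.659 -0.127 -0.741] y [0.233 0.972 0.041] tilt 42.1 q [ 0.962 -0.019 -0.393  0.844 -0.66   1.091] F [-0.3  1.  -2.4] w 0.03715380730869262 61.29802107810974
wrist base 4143 [532.4 288.6] [177.8 152.4] 78.7
wrist fork 28 [652.8 359.3] [ 4.4 13.2] 82.0
scene base 681 [530.3 262.1] [257.8 199.2] 0.4
scene fork 155 [572.9 276.5] [213.  114.8] 17.3
side base 978 [529.  261.2] [257.6 198.1] 0.1
side fork 337 [572.3 275.7] [215.6 112. ] 19.3
```

View pics/w6.png

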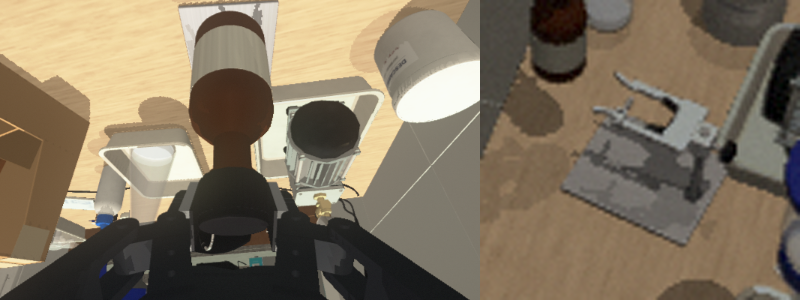

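```bash
python3 - <<'E'
from h import *
for n in("sc6","sd6"):
    f=np.load(n+".npz");im=f["im"];P=f["P"];hsv=cv2.cvtColor(im,cv2.COLOR_BGR2HSV)
    X,Y,Z=P[...,0],P[...,1],P[...,2]
    roi=(X>.40)&(X<.66)&(Y>.15)&(Y<.37)
    for t,m in(("base",roi&(hsv[...,1]<60)&(Z>.002)&(Z<.015)),("fork",roi&(Z>.118)&(Z<.134)&(hsv[...,1]<70))):
        k,l,st,_=cv2.connectedComponentsWithStats(m.astype(np.uint8),connectivity=8)
        i=1+np.argmax(st[1:,4]);q=P[l==i];c=cv2.minAreaRect((q[:,:2]*1000).astype(np.float32))
        print(n,t,len(q),np.round(c[0],1),np.round(c[1],1),round(c[2],1),"z",np.median(q[:,2]).round(4))
        if t=="fork":
            u=np.array([np.cos(np.radians(-11.5)),np.sin(np.radians(-11.5))]);v=np.array([-u[1],u[0]])
            q=P[m&(Z>.121)];r=(q[:,:2]-[.526,.264])*1000;a=r@u;b=r@v
            for x in range(-60,80,10):
                s=b[abs(a-x)<5]
                if len(s): print(x,len(s),np.sort(s).round(0).astype(int).tolist())
E
```

```text
sc6 base 545 [531.8 264.8] [146.9 163.6] 78.7 z 0.009
sc6 fork 163 [536.8 264.6] [ 76.  131.3] 77.6 z 0.1283
-50 8 [-29, -26, -23, 21, 22, 24, 28, 34]
-40 5 [-25, -23, 16, 20, 32]
-30 9 [-30, -23, -21, 7, 20, 21, 23, 25, 25]
-20 14 [-29, -28, -27, -21, -18, -17, -15, -5, -5, 5, 22, 22, 24, 33]
-10 9 [-30, -29, -26, 17, 17, 20, 30, 30, 35]
0 9 [-32, -29, -28, -26, -24, 22, 23, 26, 26]
10 11 [-34, -32, -24, -19, -16, 12, 16, 17, 21, 22, 27]
20 12 [-31, -30, -27, -24, -20, -18, -15, 15, 17, 21, 26, 32]
30 17 [-29, -28, -24, -23, -17, -12, -4, -2, 2, 3, 12, 13, 19, 20, 24, 29, 33]
40 17 [-29, -29, -29, -25, -22, -19, -4, 0, 3, 4, 7, 12, 15, 19, 22, 31, 34]
50 20 [-36, -36, -30, -27, -22, -19, -16, -13, -6, -1, 5, 6, 9, 11, 18, 22, 22, 25, 36, 40]
60 12 [-20, -13, -12, -7, -2, -1, 1, 3, 11, 16, 16, 26]
70 8 [-18, -16, -15, -13, -9, -4, 4, 13]
sd6 base 947 [531.2 260.1] [131.  161.6] 78.2 z 0.0071
sd6 fork 322 [536.5 261.5] [ 68.2 130.9] 80.3 z 0.1267
-50 14 [-31, -30, -27, -27, -25, -24, -20, 20, 23, 24, 24, 25, 28, 28]
-40 9 [-25, -23, -19, 16, 18, 19, 21, 22, 23]
-30 25 [-32, -32, -30, 
[... 591 characters left out ...]
-20, -20, -18, -15, -12, -11, -10, -10, -7, -6, -2, 0, 1, 2, 4, 4, 4, 7, 11, 12, 14, 15, 15, 21, 22, 22, 22, 25, 27, 28, 29, 29, 34]
40 45 [-33, -33, -32, -32, -30, -29, -27, -25, -24, -22, -21, -19, -18, -15, -15, -12, -11, -11, -9, -8, -8, -7, -7, -2, 1, 2, 4, 4, 6, 8, 8, 9, 9, 9, 14, 17, 17, 19, 21, 23, 24, 25, 29, 29, 31]
50 41 [-32, -32, -27, -27, -26, -26, -23, -22, -22, -20, -17, -14, -13, -12, -12, -11, -9, -7, -5, -4, 0, 0, 1, 4, 4, 6, 7, 10, 12, 14, 15, 16, 16, 20, 21, 21, 25, 26, 27, 29, 35]
60 20 [-17, -16, -15, -15, -14, -11, -6, -6, -6, -4, -4, -3, -2, 0, 4, 4, 9, 10, 11, 12]
70 24 [-17, -15, -14, -14, -12, -11, -8, -8, -7, -5, -4, -3, -3, -2, -2, 1, 2, 3, 7, 9, 11, 14, 16, 17]
```

>>> apply_moves:
  targets:
    - [[0.3, -0.1, 0, 0, -1], [0, 0, -0.5, 0, -1], [0, 0, -0.7, 0, -1], [0, 0, -0.7, 0, -1], [0, 0, -0.6, 0, -1], [0, 0, -0.4, 0, -1], [0, 0, -0.2, 0, -1], [0, 0, 0, 0, -1]]

```text
clock: 13.17
eef_pos: [0.426, 0.2786, 0.1651]
tool_rot: [0.119, 0.926, -0.026, 0.358]
ft_force: [0.3, 0.1, -1.8]
grip_width: 0.0374
grasp_force: 61.3
```

```bash
python3 s.py; cat > m.py <<'E'
from h import *
from scipy.optimize import least_squares
o=get_obs();t=np.array(o["eef_pos"])
for n in("scene","side"):
    im,d,P,K,T=cam(n);p=P.reshape(-1,3);p=p[np.hypot(p[:,0]-t[0],p[:,1]-t[1])<.055];z0=t[2]-.151
    for lo,hi,r in((.02,.075,.03),(.136,.15,.02)):
        s=p[(p[:,2]>z0+lo)&(p[:,2]<z0+hi)]
        if len(s)>15:
            q=least_squares(lambda c:np.hypot(s[:,0]-c[0],s[:,1]-c[1])-r,t[:2],loss="soft_l1",f_scale=.002);print(n,lo,len(s),q.x.round(4),"rel tcp",(q.x-t[:2]).round(4))
E
python3 m.py
```

```text
t 13.17 tcp [0.426  0.2786 0.1651] z [ 0.657 -0.133 -0.742] y [0.238 0.971 0.037] tilt 42.1 q [ 0.926  0.131 -0.607  0.462 -0.649  1.055] F [ 0.3  0.1 -1.8] w 0.03740471398600049 61.32614493370056
scene 0.02 106 [0.4297 0.2805] rel tcp [0.0036 0.0019]
side 0.02 133 [0.4269 0.279 ] rel tcp [0.0009 0.0003]
side 0.136 20 [0.4229 0.2717] rel tcp [-0.0032 -0.0069]
```

>>> apply_moves:
  targets:
    - [[0.25, 0, -0.05, 0, -1], [0.25, -0.05, 0, 0, -1], [0.25, -0.05, 0, 0, -1], [0.25, -0.05, 0, 0, -1], [0.25, -0.05, 0, 0, -1], [0, 0, 0, 0, -1]]

```text
clock: 13.77
eef_pos: [0.4787, 0.2726, 0.1661]
tool_rot: [0.12, 0.925, -0.023, 0.36]
ft_force: [0.9, 0.2, -3.4]
grip_width: 0.0374
grasp_force: 61.4
```

```bash
python3 s.py; python3 m.py;python3 - <<'E'
from h import *
sd=cam("side")[0];sc=cam("scene")[0];w=cam("wrist")[0]
cv2.imwrite("pics/i1.png",np.hstack([cv2.resize(sd[130:210,300:380],(400,400),interpolation=2),cv2.resize(sc[140:210,260:330],(400,400),interpolation=2)]))
E
```

```text
t 13.77 tcp [0.4787 0.2726 0.1661] z [ 0.66  -0.129 -0.74 ] y [0.238 0.97  0.043] tilt 42.3 q [ 0.819  0.173 -0.565  0.384 -0.607  0.934] F [ 0.9  0.2 -3.4] w 0.037422446254893105 61.37438893318176
scene 0.02 109 [0.4827 0.2743] rel tcp [0.0039 0.0018]
side 0.02 127 [0.4777 0.2717] rel tcp [-0.001  -0.0008]
side 0.136 29 [0.4737 0.2618] rel tcp [-0.005  -0.0107]
```

View pics/i1.png

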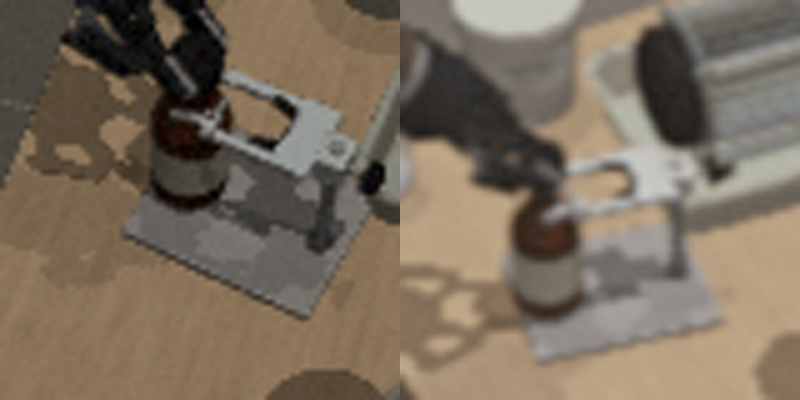

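>>> apply_moves:
  targets:
    - [[0, 0, -0.1, 0, -1], [0.2, -0.04, 0, 0, -1], [0.2, -0.04, 0, 0, -1], [0.2, -0.04, 0, 0, -1], [0.2, -0.04, 0, 0, -1], [0, 0, 0, 0, -1]]

```text
clock: 14.52
eef_pos: [0.5088, 0.2687, 0.1606]
tool_rot: [0.117, 0.926, -0.021, 0.358]
ft_force: [-2.9, 8.3, -4.3]
grip_width: 0.0371
grasp_force: 61.2
```

```bash
python3 s.py; python3 m.py
```

```text
t 14.52 tcp [0.5088 0.2687 0.1606] z [ 0.658 -0.123 -0.743] y [0.233 0.972 0.045] tilt 42.0 q [ 0.759  0.208 -0.54   0.337 -0.573  0.866] F [-2.9  8.3 -4.3] w 0.037112448669763785 61.1528617143631
scene 0.02 106 [0.505  0.2723] rel tcp [-0.0038  0.0037]
side 0.02 117 [0.5018 0.2711] rel tcp [-0.007   0.0024]
side 0.136 24 [0.5045 0.258 ] rel tcp [-0.0043 -0.0107]
```

>>> apply_moves:
  targets:
    - [[0.2, -0.05, 0, 0, -1], [0.2, -0.05, 0, 0, -1], [0.2, -0.05, 0, 0, -1], [0, 0, 0, 0, -1]]

```text
clock: 14.95
eef_pos: [0.5351, 0.2632, 0.1625]
tool_rot: [0.119, 0.925, -0.02, 0.36]
ft_force: [6.3, 6.4, -6.7]
grip_width: 0.0372
grasp_force: 60.9
```

```bash
python3 s.py; python3 m.py
```

```text
t 14.95 tcp [0.5351 0.2632 0.1625] z [ 0.662 -0.123 -0.74 ] y [0.234 0.971 0.048] tilt 42.3 q [ 0.712  0.23  -0.512  0.312 -0.553  0.818] F [ 6.3  6.4 -6.7] w 0.037229626342194 60.854464173316956
scene 0.02 116 [0.5305 0.2691] rel tcp [-0.0046  0.0059]
side 0.02 125 [0.5268 0.2677] rel tcp [-0.0083  0.0045]
side 0.136 27 [0.5292 0.2525] rel tcp [-0.0059 -0.0108]
```

>>> apply_moves:
  targets:
    - [[0.1, -0.03, 0, 0, -1], [0.06, -0.03, 0, 0, -1], [0, 0, 0, 0, -1]]

```text
clock: 15.3
eef_pos: [0.5397, 0.2586, 0.1614]
tool_rot: [0.118, 0.925, -0.023, 0.359]
ft_force: [1.0, 3.5, -2.9]
grip_width: 0.0374
grasp_force: 61.8
```

```bash
cat > g.py <<'E'
from h import *
u=np.array([np.cos(np.radians(-11.5)),np.sin(np.radians(-11.5))]);v=np.array([-u[1],u[0]])
for n in("scene","side"):
    im,d,P,K,T=cam(n)
    m=(P[...,2]>.117)&(P[...,2]<.135)&(abs(P[...,0]-.53)<.1)&(abs(P[...,1]-.26)<.06)
    q=P[m];r=(q[:,:2]-[.5254,.2611])*1000;a=r@u;b=r@v;c=im[m].mean(1)
    print(n)
    for x in range(-35,16,5):
        s=(abs(a-x)<2.5)&(abs(b)<24)
        print(x,sorted([(int(i),int(j)) for i,j in zip(b[s],c[s])]))
E
python3 s.py; python3 m.py; python3 g.py
```

```text
t 15.3 tcp [0.5397 0.2586 0.1614] z [ 0.66  -0.128 -0.741] y [0.236 0.971 0.043] tilt 42.2 q [ 0.699  0.234 -0.509  0.309 -0.549  0.805] F [ 1.   3.5 -2.9] w 0.037444720116502864 61.8330180644989
scene 0.02 127 [0.5351 0.2639] rel tcp [-0.0046  0.0054]
side 0.02 143 [0.5316 0.2622] rel tcp [-0.0081  0.0036]
side 0.136 22 [0.5333 0.2466] rel tcp [-0.0064 -0.012 ]
scene
-35 [(-15, 119), (20, 134)]
-30 [(-15, 111), (-15, 114)]
-25 [(-19, 111), (-15, 109), (-4, 131), (2, 149), (4, 152), (7, 150)]
-20 [(-23, 106), (-19, 94), (-8, 119)]
-15 [(-23, 117), (-7, 93)]
-10 [(-15, 128)]
-5 [(-18, 106)]
0 [(-22, 87), (-20, 114), (0, 42)]
5 [(-23, 106), (-19, 109), (-8, 40), (-6, 64), (-5, 39), (-3, 45), (0, 65)]
10 [(-23, 105), (-23, 113), (-18, 110), (-14, 69), (-5, 37), (0, 38)]
15 [(-23, 114), (-20, 94), (-19, 76), (-8, 36), (-6, 40)]
side
-35 [(-20, 79), (-18, 64)]
-30 [(-23, 77), (-18, 38)]
-25 [(-23, 79), (-21, 79), (-17, 34)]
-20 [(-21, 84), (-18, 66), (-17, 54), (-14, 53)]
-15 [(-22, 91)]
-10 []
-5 []
0 [(-21, 72)]
5 [(-20, 36), (-15, 24)]
10 [(-21, 83), (-16, 9)]
15 [(-20, 68), (-20, 104), (-17, 33), (-15, 15)]
```

>>> apply_moves:
  targets:
    - [[0, 0, -0.04, 0, -1], [0, 0, -0.04, 0, -1], [0, 0, 0, 0, -1]]

```text
clock: 15.75
eef_pos: [0.5404, 0.2587, 0.1607]
tool_rot: [0.119, 0.924, -0.023, 0.362]
ft_force: [-1.8, 1.8, 7.2]
grip_width: 0.0372
grasp_force: 62.8
```

```bash
python3 s.py; python3 m.py
```

```text
t 15.75 tcp [0.5404 0.2587 0.1607] z [ 0.663 -0.129 -0.737] y [0.236 0.971 0.043] tilt 42.5 q [ 0.701  0.236 -0.512  0.3   -0.554  0.805] F [-1.8  1.8  7.2] w 0.037204198395616964 62.82315731048584
scene 0.02 128 [0.535  0.2635] rel tcp [-0.0054  0.0048]
side 0.02 146 [0.5315 0.2621] rel tcp [-0.0089  0.0034]
side 0.136 24 [0.5337 0.2476] rel tcp [-0.0067 -0.011 ]
```

>>> apply_moves:
  targets:
    - [[0, 0, 0.04, 0, 0.5], [0, 0, 0, 0, 0.5], [0, 0, 0, 0, 0.5], [0, 0, 0, 0, 0.5], [0, 0, 0, 0, 0.5]]

```text
clock: 16.27
eef_pos: [0.5386, 0.2575, 0.159]
tool_rot: [0.118, 0.926, -0.024, 0.359]
ft_force: [1.0, 0.4, 0.1]
grip_width: 0.0643
grasp_force: 0.0
```

```bash
python3 s.py; python3 m.py; python3 g.py | head -8; python3 - <<'E'
from h import *
from scipy.optimize import least_squares
im,d,P,K,T=cam("wrist");p=P.reshape(-1,3);p=p[np.hypot(p[:,0]-.538,p[:,1]-.26)<.05]
for lo,hi,r in((.03,.08,.03),(.146,.166,.02)):
    s=p[(p[:,2]>lo)&(p[:,2]<hi)]
    q=least_squares(lambda c:np.hypot(s[:,0]-c[0],s[:,1]-c[1])-r,[.535,.262],loss="soft_l1",f_scale=.002);print("wrist",lo,len(s),q.x.round(4))
E
```

```text
t 16.27 tcp [0.5386 0.2575 0.159 ] z [ 0.658 -0.13  -0.741] y [0.236 0.971 0.04 ] tilt 42.2 q [ 0.7    0.236 -0.513  0.306 -0.551  0.805] F [1.  0.4 0.1] w 0.06430350167490378 0.0
scene 0.02 119 [0.5299 0.2659] rel tcp [-0.0088  0.0084]
side 0.02 156 [0.5266 0.2658] rel tcp [-0.0121  0.0084]
side 0.136 35 [0.528  0.2671] rel tcp [-0.0106  0.0097]
scene
-35 [(-23, 124), (-19, 93), (20, 117), (20, 122)]
-30 [(-20, 120)]
-25 [(-23, 94), (-18, 132), (-12, 151), (-6, 131), (2, 84), (11, 118)]
-20 [(-23, 84), (-23, 145), (-13, 99)]
-15 []
-10 []
-5 [(-20, 111), (-17, 130), (-17, 144)]
wrist 0.03 6623 [0.5265 0.2667]
wrist 0.146 8323 [0.527  0.2659]
```

>>> apply_moves:
  targets:
    - [[-0.3, 0.21, 0.05, 0, 0.5], [0, 0, 0, 0, 0.5], [0, 0, 0, 0, -1], [0, 0, 0, 0, -1], [0, 0, 0, 0, -1], [0, 0, 0, 0, -1], [0, 0, 0, 0, -1]]

```text
clock: 17.1
eef_pos: [0.5273, 0.2662, 0.1619]
tool_rot: [0.119, 0.925, -0.024, 0.36]
ft_force: [-0.3, -0.3, 2.2]
grip_width: 0.0376
grasp_force: 59.6
```

```bash
python3 s.py; python3 m.py
```

```text
t 17.1 tcp [0.5273 0.2662 0.1619] z [ 0.66  -0.129 -0.74 ] y [0.237 0.971 0.041] tilt 42.2 q [ 0.731  0.228 -0.513  0.329 -0.566  0.837] F [-0.3 -0.3  2.2] w 0.03758352110098513 59.64589297771454
scene 0.02 102 [0.5284 0.2668] rel tcp [0.001  0.0005]
side 0.02 129 [0.5251 0.2654] rel tcp [-0.0023 -0.0009]
side 0.136 21 [0.5225 0.2555] rel tcp [-0.0048 -0.0108]
```

>>> apply_moves:
  targets:
    - [[0, 0, 0.05, 0, -1], [0.07, -0.04, 0, 0, -1], [0.07, -0.04, 0, 0, -1], [0.07, -0.04, 0, 0, -1], [0.07, -0.04, 0, 0, -1], [0, 0, 0, 0, -1]]

```text
clock: 17.7
eef_pos: [0.5382, 0.26, 0.1628]
tool_rot: [0.118, 0.926, -0.024, 0.358]
ft_force: [-1.0, 1.0, -3.3]
grip_width: 0.0368
grasp_force: 60.0
```

```bash
python3 s.py; python3 m.py
```

```text
t 17.7 tcp [0.5382 0.26   0.1628] z [ 0.658 -0.128 -0.742] y [0.236 0.971 0.041] tilt 42.1 q [ 0.704  0.232 -0.505  0.32  -0.551  0.81 ] F [-1.   1.  -3.3] w 0.03678086290166926 60.04255950450897
scene 0.02 124 [0.5411 0.2608] rel tcp [0.0029 0.0009]
side 0.02 152 [0.5372 0.2589] rel tcp [-0.001 -0.001]
side 0.136 27 [0.5328 0.2496] rel tcp [-0.0054 -0.0104]
```

>>> apply_moves:
  targets:
    - [[0.04, -0.01, 0, 0, -1], [0.04, -0.01, 0, 0, -1], [0, 0, 0, 0, -1]]

```text
clock: 18.05
eef_pos: [0.5402, 0.2599, 0.163]
tool_rot: [0.117, 0.926, -0.023, 0.358]
ft_force: [-8.6, 2.6, 1.9]
grip_width: 0.0376
grasp_force: 60.9
```

```bash
python3 s.py; python3 m.py
```

```text
t 18.05 tcp [0.5402 0.2599 0.163 ] z [ 0.658 -0.127 -0.743] y [0.234 0.971 0.041] tilt 42.0 q [ 0.7    0.234 -0.502  0.32  -0.548  0.804] F [-8.6  2.6  1.9] w 0.03755518876395716 60.90227723121643
scene 0.02 127 [0.5399 0.2611] rel tcp [-0.0003  0.0012]
side 0.02 156 [0.5374 0.2596] rel tcp [-0.0028 -0.0003]
side 0.136 22 [0.5352 0.2501] rel tcp [-0.005  -0.0098]
```

>>> apply_moves:
  targets:
    - [[-0.02, 0, -0.05, 0, -1], [0, 0, -0.04, 0, -1], [0, 0, 0, 0, -1]]

```text
clock: 18.4
eef_pos: [0.5402, 0.2601, 0.162]
tool_rot: [0.118, 0.925, -0.023, 0.36]
ft_force: [-15.2, 0.7, 11.0]
grip_width: 0.0374
grasp_force: 62.5
```

```bash
python3 s.py; python3 m.py
```

```text
t 18.4 tcp [0.5402 0.2601 0.162 ] z [ 0.661 -0.127 -0.739] y [0.234 0.971 0.042] tilt 42.3 q [ 0.702  0.235 -0.506  0.31  -0.552  0.805] F [-15.2   0.7  11. ] w 0.03739732406719585 62.53887891769409
scene 0.02 125 [0.5417 0.2608] rel tcp [0.0015 0.0007]
side 0.02 159 [0.5378 0.2597] rel tcp [-0.0023 -0.0005]
side 0.136 21 [0.5326 0.2482] rel tcp [-0.0075 -0.012 ]
```

>>> apply_moves:
  targets:
    - [[-0.03, 0, 0.03, 0, -1], [0, 0, 0, 0, -1], [0, 0, 0, 0, 0.5], [0, 0, 0, 0, 0.5], [0, 0, 0, 0, 0.5], [0, 0, 0, 0, 0.5], [0, 0, 0, 0, 0.5]]

```text
clock: 19.08
eef_pos: [0.5396, 0.2589, 0.1611]
tool_rot: [0.119, 0.925, -0.024, 0.359]
ft_force: [0.3, -0.8, -0.1]
grip_width: 0.0641
grasp_force: 0.0
```

```bash
python3 s.py; python3 m.py; python3 g.py|sed -n 3,5p; cat > w.py <<'E'
from h import *
from scipy.optimize import least_squares
im,d,P,K,T=cam("wrist");p=P.reshape(-1,3);p=p[np.hypot(p[:,0]-.538,p[:,1]-.26)<.05]
for lo,hi,r in((.03,.08,.03),(.146,.166,.02)):
    s=p[(p[:,2]>lo)&(p[:,2]<hi)]
    q=least_squares(lambda c:np.hypot(s[:,0]-c[0],s[:,1]-c[1])-r,[.535,.262],loss="soft_l1",f_scale=.002);print("wrist",lo,len(s),q.x.round(4))
E
python3 w.py
```

```text
t 19.08 tcp [0.5396 0.2589 0.1611] z [ 0.659 -0.13  -0.741] y [0.237 0.971 0.041] tilt 42.2 q [ 0.701  0.236 -0.507  0.312 -0.552  0.807] F [ 0.3 -0.8 -0.1] w 0.06409999206724759 0.0
scene 0.02 127 [0.5434 0.2618] rel tcp [0.0039 0.0029]
side 0.02 159 [0.5383 0.2599] rel tcp [-0.0013  0.001 ]
side 0.136 43 [0.5373 0.26  ] rel tcp [-0.0022  0.0011]
-30 [(-18, 119), (-16, 114), (-13, 137), (3, 146), (21, 127), (23, 123)]
-25 [(-21, 108), (-12, 159), (-6, 149)]
-20 [(-19, 146), (-13, 143), (9, 134)]
wrist 0.03 6116 [0.5387 0.2609]
wrist 0.146 7173 [0.5387 0.2605]
```

>>> apply_moves:
  targets:
    - [[-0.3, 0.06, 0.34, 0, 0.5], [-0.5, 0.1, 0.56, 0, 0.5], [-0.5, 0.1, 0.56, 0, 0.5], [-0.5, 0.1, 0.56, 0, 0.5], [-0.5, 0.1, 0.56, 0, 0.5], [0, 0, 0.5, 0, 0.5], [0, 0, 0, 0, 0.5]]

```text
clock: 19.92
eef_pos: [0.4482, 0.2799, 0.2897]
tool_rot: [0.119, 0.924, -0.02, 0.362]
ft_force: [1.0, 0.6, 1.1]
grip_width: 0.0645
grasp_force: 0.0
```

```bash
python3 s.py; python3 w.py; python3 g.py; python3 - <<'E'
from h import *
for n in("scene","side"):
    P0=np.load(n+".npz")["P"];im,d,P,K,T=cam(n)
    for nm,c,lo,hi in(("tape",(.37,-.155),.012,.024),("box",(.537,-.477),.075,.095),("beaker",(.425,.49),.05,.095),("short",(.595,-.272),.1,.14)):
        o=[]
        for Q in(P0,P):
            m=(np.hypot(Q[...,0]-c[0],Q[...,1]-c[1])<.06)&(Q[...,2]>lo)&(Q[...,2]<hi);o+=[Q[m][:,:2].mean(0).round(4).tolist(),int(m.sum())]
        print(n,nm,o)
E
```

```text
t 19.92 tcp [0.4482 0.2799 0.2897] z [ 0.664 -0.123 -0.737] y [0.234 0.971 0.049] tilt 42.5 q [ 8.850e-01  1.000e-03 -3.850e-01  7.680e-01 -6.330e-01  1.003e+00] F [1.  0.6 1.1] w 0.06454616830344852 0.0
wrist 0.03 1857 [0.5388 0.2606]
wrist 0.146 908 [0.5393 0.2606]
scene
-35 [(-19, 155), (-15, 137)]
-30 [(-14, 130), (-14, 151), (2, 153), (20, 145), (23, 184)]
-25 [(-23, 111), (-19, 171), (-18, 129), (-12, 164), (-1, 161), (4, 156)]
-20 [(-23, 130), (-22, 155), (-19, 158), (14, 156), (23, 151)]
-15 [(-19, 164), (-9, 154)]
-10 [(21, 156), (22, 140)]
-5 [(-22, 126)]
0 [(-10, 95), (-6, 142)]
5 [(-17, 173), (-11, 106), (-6, 42), (-4, 53)]
10 [(-20, 175), (-18, 114), (-6, 37), (-1, 39)]
15 [(-21, 150), (-20, 167), (-15, 120), (-7, 55), (-3, 39)]
side
-35 [(-20, 133), (-18, 94), (18, 112), (20, 80)]
-30 [(-21, 137), (-19, 84), (-16, 135), (-10, 124), (-2, 110), (6, 110), (19, 134), (20, 75), (20, 91)]
-25 [(-23, 151), (-20, 149), (-17, 68), (-5, 69), (-5, 117), (-4, 100), (1, 111), (4, 120), (5, 89), (19, 129), (21, 77)]
-20 [(-22, 144), (-19, 113), (-17, 130)]
-15 [(-22, 151), (-21, 142)]
-10 []
-5 [(-23, 122)]
0 [(-23, 150), (-5, 8)]
5 [(-19, 64)]
10 [(-23, 136), (-18, 28), (-18, 34), (-16, 14), (-12, 14), (-10, 3)]
15 [(-23, 100), (-20, 48), (-16, 16), (-9, 17)]
scene tape [[0.3721, -0.1551], 190, [0.372, -0.1541], 175]
scene box [[0.5359, -0.478], 183, [0.5362, -0.4786], 183]
scene beaker [[0.4205, 0.4873], 161, [0.4206, 0.4879], 154]
scene short [[0.6129, -0.2748], 157, [0.6148, -0.2725], 163]
side tape [[0.3695, -0.1562], 317, [0.3698, -0.1566], 323]
side box [[0.5356, -0.4784], 371, [0.5357, -0.4786], 371]
side beaker [[0.4393, 0.4989], 53, [0.4216, 0.482], 164]
side short [[0.5849, -0.29], 4, [0.5857, -0.2951], 3]
```

The gate is shut across the mouth, the bottle stands upright in the seat, and the bystanders have not moved.

```bash
python3 -c "
from workcell import order;print(order.job_done())"
```

```text
the job is handed in; nothing more can be done
None
```

The job is handed in: the tall bottle was taken out, stood on the bench and released, then taken again by its cap and pushed through the gate; the last camera readings show it upright in the fork seat with the gate shut, no bystander moved and the short bottle still in its cell, at about 20 s of the 64 s allowed.

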